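# Sort the mould fittings back into their trays

### The arm

A 6-joint arm with a two-finger parallel gripper is mounted at the origin on the work surface. World frame = base frame: x ahead of the robot, y to its left, z up, the work surface at z = 0. Lengths are in m, angles in rad, forces in N, time in s.
With the tool pointing down it reaches from about 0.4 to 0.825 m from the base axis. Payload 7 kg.
Tool frame: the origin (TCP) lies on the centre line of the jaws, within the pads' length; the fingertips stand 22 mm ahead of it and the grasp point (between the pads) lies 3 mm ahead of it; z points along the fingers, y is the line along which they close (so a half turn about z gives the same grasp; the last joint's range is limited). The gripper opens to 88 mm and grips with 3 to 60 N. Pads are 19 mm wide; open, the fingers measure 130 mm over their backs; the gripper's body (78 mm by 193 mm) begins 47 mm behind the grasp point.
Start: joints at [-0.862, 0.359, 0.012, 0, -1.224, -0.288], TCP at [0.276, -0.616, 0.249] pointing down, gripper open.
Joint ranges: [-3.07, 3.07], [-1.43, 2.12], [-1.02, 1.25], [-3.03, 1.67], [-3.05, -0], [-3.03, 3.03]. Speed limits (rad/s): [2.39, 2.39, 3.01, 3.14, 3.14, 3.14].

### API

Orientations are given as a rotation vector (axis times angle).
In Python, from workcell import * gives the robot as it stands. Calls block until the motion is done:
- move_pose(position, orientation): joint-space move of the TCP to a pose.
- move_straight(position, velocity=0.15, rotation=None): straight line of the TCP; rotation=None keeps the orientation; velocity is the mean speed in m/s.
- move_joints(angles): joint-space move.
- move_gripper(opening, grasp_force=None): finger opening in m; grasp_force is the grip in N (None keeps the last); returns when the fingers have stopped.
- pause(seconds).
- inverse_kinematics(position, orientation): joint angles nearest the present ones, or None.
- read_state(): the state.
- read_camera(name): name is "scene" or "top" or "wrist"; returns the picture (420x560x3 uint8, red, green, blue); there is no depth.
- get_calibration(name): a dict with "mtx" (3x3 intrinsics, pixels), "rvec" (rotation vector, rad) and "tvec" (3), from world to camera coordinates, as OpenCV has them. Camera axes: x right, y down, z forward; pixel columns grow to the right and rows downward; lengths in m; the calibration is good to about 2 mm. A picture is of the moment at which its call begins: read the wrist's pose just before it. get_calibration takes no time and is no camera call; for the wrist camera it gives the pose at the moment of the call.
A pose or a line that the arm cannot do raises MotionError and nothing moves.
- job_done(): hands the job in; it is judged then, once.
The state is a dict: "time_s": time; "q": joint angles; "joint_vel": joint speeds; "joint_torque": joint torques, N m; "ee_pos": TCP position; "eef_rot": TCP orientation; "wrist_force": force on the tool from outside, world axes, zero at the start; "torque": the same for the moment, N m; "width": finger opening in m; "finger_force": force on a finger pad.
Only numpy, scipy, OpenCV 4.12 (cv2) and the standard library are available. Lean on these libraries where they do the work, as an engineer would, in place of code of your own. Each camera call takes 0.05 s, during which the arm holds its last target. There are 200 camera calls.

### The job

The mould has been taken apart and its fittings lie mixed on the paper: sort them back into the blue-grey trays, each with its own kind: the long bolt with the long bolts, the short bolt with the short bolts, the wing nut with the wing nuts and both rubber stoppers with the stoppers. Set each one down on the floor of its tray, in the empty part beside the stock, not on top of anything: bolts lying flat, the wing nut on its base with its wings up, stoppers upright on their wide ends. Leave the glass jar among them standing where it is.

Things in the scene. Friction and masses are not known exactly. Their poses are not given: they have to be found in the camera images.
- long_bolt: Loose steel M12 hex bolt, the longer of the two: 100 mm overall, shank 12 mm thick, hex head 19 mm across flats and 8 mm thick, about 100 g. It lies on the paper. Origin: on its axis at half its overall length, 8 mm above the surface it lies on. x along the bolt towards the head, within 0.04 rad of its axis. Balance point about 6 mm from the origin towards the head.
- short_bolt: Loose steel M12 hex bolt, the shorter: 58 mm overall, shank 12 mm thick, hex head 19 mm across flats and 8 mm thick, about 65 g. It lies on the paper. Origin: on its axis at half its overall length, 8 mm above the surface it lies on. x along the bolt towards the head, within 0.08 rad of its axis. Balance point about 5 mm from the origin towards the head.
- wing_nut: Loose steel wing nut standing on its base, wings up: 64 mm over the wings, 32 mm high; round hub 19 to 23 mm across and 16 mm high, wings 6 mm thick. About 60 g. Origin: centre of its base. x along the wings, z up. It can be gripped across the hub (along its y).
- stopper_a: Loose black rubber stopper (plug) standing on its wide end: 34 mm across at the base, 30 mm at the top, 32 mm high, about 35 g. Origin: centre of its base, z up.
- stopper_b: A second rubber stopper, the same as stopper_a in shape and size. Both go into the stopper tray.
- long_bolt_tray: Open blue-grey tray fixed to the bench, 150 (x) by 138 (y) by 30 mm high, walls and floor 4 mm. Origin: centre of its underside. Its -x half (towards the robot, with a blank white label outside) is empty, 71 by 130 mm inside; its +x half holds fixed stock: two long bolts lying along the tray's y. Stock stands up to 24 mm over the bench.
- short_bolt_tray: Open blue-grey tray fixed to the bench, 150 (x) by 138 (y) by 30 mm high, walls and floor 4 mm. Origin: centre of its underside. Its -x half (towards the robot, with a blank white label outside) is empty, 71 by 130 mm inside; its +x half holds fixed stock: four short bolts lying along the tray's y in two rows. Stock stands up to 24 mm over the bench.
- wing_nut_tray: Open blue-grey tray fixed to the bench, 150 (x) by 138 (y) by 30 mm high, walls and floor 4 mm. Origin: centre of its underside. Its -x half (towards the robot, with a blank white label outside) is empty, 71 by 130 mm inside; its +x half holds fixed stock: three wing nuts side by side, wings along the tray's x. Stock stands up to 37 mm over the bench.
- stopper_tray: Open blue-grey tray fixed to the bench, 150 (x) by 138 (y) by 30 mm high, walls and floor 4 mm. Origin: centre of its underside. Its -x half (towards the robot, with a blank white label outside) is empty, 71 by 130 mm inside; its +x half holds fixed stock: three rubber stoppers in a row along the tray's y. Stock stands up to 36 mm over the bench.
- glass_jar: Bystander: a small glass jar with a green lid, 66 mm across and 75 mm high, about 250 g, standing loose among the fittings. Origin: centre of its base. Leave it standing where it is.
There are look-alikes about, which are no part of the job. Leave any turquoise or yellow look-alike of the long_bolt alone. Leave any purple look-alike of the wing_nut alone.

How it is judged:
At the end, for the whole second after the job is handed in: Each fitting is inside the tray of its kind (origin within 68 mm of the tray's centre along its x, 62 mm along its y), down on the floor (height within 6 mm), bolts level within 0.22 rad on whichever flat, wing nut and stoppers upright within 0.2 rad, all released and at rest (x of long_bolt in the frame of long_bolt_tray between -0.068 and 0.068 m and y of long_bolt in the frame of long_bolt_tray between -0.062 and 0.062 m and z of long_bolt in the frame of long_bolt_tray between 0.00589692 and 0.0178969 m and angle between long_bolt's own x axis and vertical between 1.351 and 1.791 rad and linear speed of each of long_bolt, short_bolt, wing_nut, stopper_a, stopper_b below 0.02 m/s and angular speed of each of long_bolt, short_bolt, wing_nut, stopper_a, stopper_b below 0.2 rad/s and x of short_bolt in the frame of short_bolt_tray between -0.068 and 0.068 m and y of short_bolt in the frame of short_bolt_tray between -0.062 and 0.062 m and z of short_bolt in the frame of short_bolt_tray between 0.00601205 and 0.018012 m and angle between short_bolt's own x axis and vertical between 1.351 and 1.791 rad and x of wing_nut in the frame of wing_nut_tray between -0.068 and 0.068 m and y of wing_nut in the frame of wing_nut_tray between -0.062 and 0.062 m and z of wing_nut in the frame of wing_nut_tray between -0.002 and 0.01 m and angle between each of wing_nut, stopper_a, stopper_b's own z axis and vertical below 0.2 rad and x of stopper_a in the frame of stopper_tray between -0.068 and 0.068 m and y of stopper_a in the frame of stopper_tray between -0.062 and 0.062 m and z of stopper_a in the frame of stopper_tray between -0.002 and 0.01 m and x of stopper_b in the frame of stopper_tray between -0.068 and 0.068 m and y of stopper_b in the frame of stopper_tray between -0.062 and 0.062 m and z of stopper_b in the frame of stopper_tray between -0.002 and 0.01 m); the robot touches nothing.
It fails at once if the glass jar is knocked over or shifted by more than 30 mm (distance of glass_jar from where it was at the start of the episode above 0.03 m or angle between glass_jar's own z axis and vertical above 0.3 rad).
It also fails if it takes over 112 s, if anything falls off the work surface, if the arm or the gripper's body presses on something with over 40 N, if the wrist force passes 120 N, or if a joint passes its speed limit or range.

## Working session

There is one attempt and no reset: what is moved stays moved. The work goes in short steps, each a Python script; the robot and the scene stay as the last script left them, time stands still between calls to the robot, and variables do not carry over. Pictures are saved under pics/ and viewed, at most 14 in all, crops included, and the job is handed in when it is done.

```bash
mkdir -p pics; ls
python3 - <<'E'
from workcell import *
import cv2
for n in("top","scene"):
    cv2.imwrite(f"pics/{n}0.png",cv2.resize(read_camera(n)[:,:,::-1],(800,600),interpolation=cv2.INTER_CUBIC))
    print(n,get_calibration(n))
s=read_state();print(s['time_s'],s['ee_pos'],s['eef_rot'])
E
```

```text
pics
top {'mtx': array([[415.30606186,   0.        , 277.07190068],
       [  0.        , 415.30606186, 210.49224852],
       [  0.        ,   0.        ,   1.        ]]), 'rvec': array([ 2.10769406, -2.14775662,  0.18829762]), 'tvec': array([0.09865357, 0.45660673, 0.92607032])}
scene {'mtx': array([[504.24369362,   0.        , 279.31442862],
       [  0.        , 504.24369362, 208.82950145],
       [  0.        ,   0.        ,   1.        ]]), 'rvec': array([ 1.79481218,  1.59337371, -0.75263265]), 'tvec': array([-0.13342403, -0.23939681,  1.54682261])}
0.1 [ 0.27552062 -0.61576148  0.24771635] [ 6.55786268e-01 -3.07192759e+00 -2.23241203e-03]
```

View pics/top0.png

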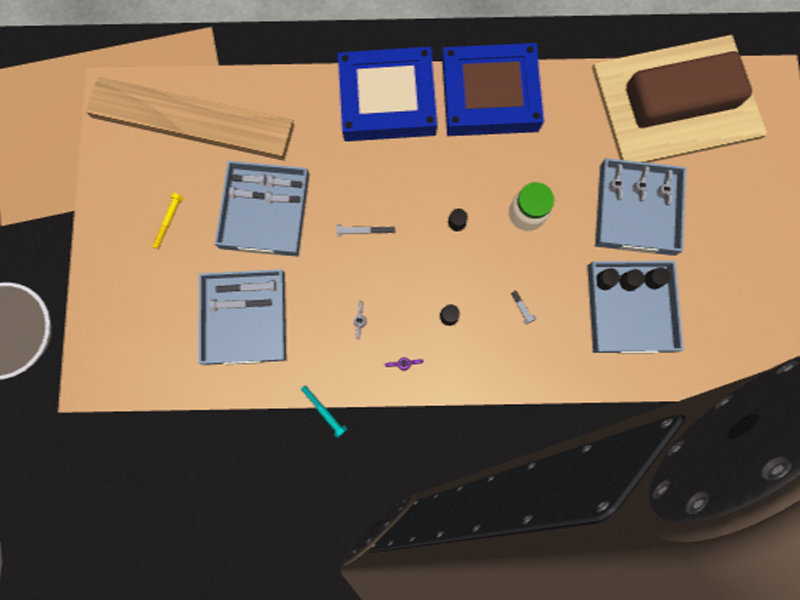

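View pics/scene0.png

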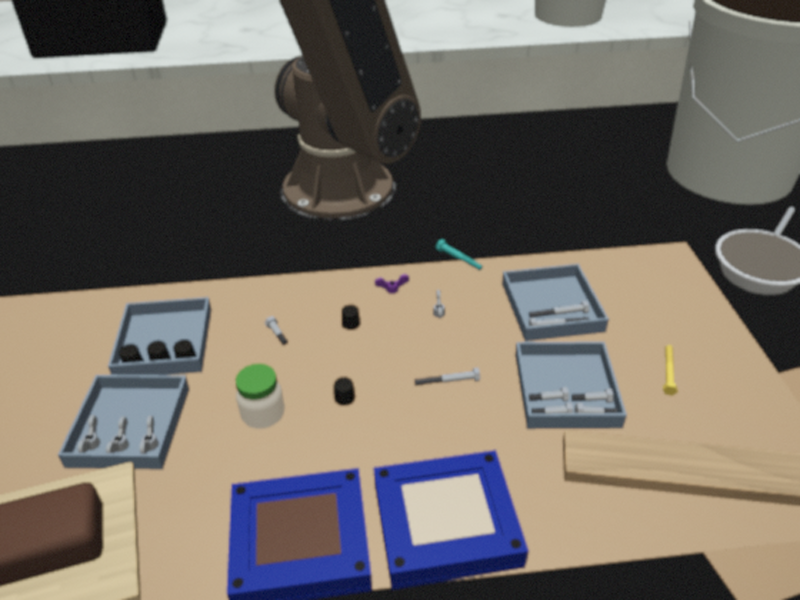

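Candidates in the top view (800 px scale):
- **Long bolt:** steel (366,231), against yellow (168,221) and turquoise (323,411). The bolts in the trays are fixed stock. I choose the steel one.
- **Wing nut:** steel (360,320), against purple (404,364). I choose the steel one.
- **Short bolt:** (523,308).
- **Stoppers:** (457,220) and (450,315).
- **Jar:** (535,205).
- **Trays:** short bolt (262,209), long bolt (243,318), wing nut (641,207), stopper (636,307).

```bash
cat > h.py <<'E'
import numpy as np, cv2
from workcell import *
def rays(c,px):
    R=cv2.Rodrigues(c['rvec'])[0]; o=-R.T@c['tvec']
    p=np.c_[np.atleast_2d(px).astype(float),np.ones(len(np.atleast_2d(px)))]
    return o,(R.T@np.linalg.inv(c['mtx'])@p.T).T
def toplane(c,px,z):
    o,d=rays(c,px); return (o+d*((z-o[2])/d[:,2])[:,None])[:,:2]
def project(c,P): return cv2.projectPoints(np.array(P,float).reshape(-1,1,3),c['rvec'],c['tvec'],c['mtx'],None)[0].reshape(-1,2)
def blob(img,kind,ctr,r):
    """mask pixels (col,row) of the largest blob of the kind within r px of ctr"""
    hsv=cv2.cvtColor(img,cv2.COLOR_RGB2HSV)
    H,S,V=cv2.split(hsv)
    m={'steel':(S<85),'dark':(V<75),'tray':(H>95)&(H<125)&(S>40)&(S<160),
       'green':(H>40)&(H<80)&(S>120)}[kind].astype(np.uint8)
    w=np.zeros_like(m); cv2.circle(w,tuple(int(round(v)) for v in ctr),int(r),1,-1); m&=w
    n,l,st,_=cv2.connectedComponentsWithStats(m)
    k=1+np.argmax(st[1:,4]); return np.argwhere(l==k)[:,::-1]
def axis(P):
    c,(w,h),a=cv2.minAreaRect(P.astype(np.float32))
    a=np.deg2rad(a if w>h else a+90); return np.array(c),a,max(w,h),min(w,h)
E
cat > det.py <<'E'
from h import *
c=get_calibration('top'); img=read_camera('top'); o,_=rays(c,[0,0]); print('cam',o)
s=.7
for n,k,p,r,z in [('long','steel',(366,231),36,.008),('short','steel',(523,308),26,.008),('wing','steel',(360,320),28,.02),
   ('stA','dark',(457,220),20,.016),('stB','dark',(450,315),20,.016),('jar','green',(535,205),30,.075)]:
    b=blob(img,k,np.array(p)*s,r); P=toplane(c,b,z)
    ce,a,L,W=axis(P*1000); print(n,len(b),ce.round(1),'mean',(P.mean(0)*1000).round(1),'ang',round(a,3),round(L,1),round(W,1))
for n,p in [('long_tray',(243,318)),('short_tray',(262,209)),('wing_tray',(641,207)),('st_tray',(636,307))]:
    b=blob(img,'tray',np.array(p)*s,50); P=toplane(c,b,.03)*1000
    r=cv2.minAreaRect(P.astype(np.float32)); q=cv2.boxPoints(r)
    a=(r[2]+45)%90-45; a=np.deg2rad(a); ex=np.array([np.cos(a),np.sin(a)]); ey=np.array([-ex[1],ex[0]])
    u,v=P@ex,P@ey; ou,ov=o[:2]@ex*1000,o[:2]@ey*1000
    cu=u.max()-75 if u.mean()>ou else u.min()+75
    cv=v.max()-69 if v.mean()>ov else v.min()+69
    print(n,len(b),'ctr',(cu*ex+cv*ey).round(1),'yaw',round(a,3),'ext',round(np.ptp(u),1),round(np.ptp(v),1))
E
python3 det.py
```

```text
cam [0.28738857 0.09043897 0.99250042]
long 203 [589.1 140.9] mean [589.7 146.8] ang 1.551 101.1 20.4
short 135 [ 448.6 -118.8] mean [ 446.9 -123.1] ang 0.602 58.2 21.5
wing 123 [432.3 151.8] mean [431.8 151.7] ang 0.172 58.8 20.9
stA 152 [602.1 -18.2] mean [602.5 -17.5] ang 2.309 33.9 32.0
stB 141 [438.2   1.4] mean [437.9   2.1] ang 2.334 32.5 28.5
jar 488 [ 613.7 -139.5] mean [ 614.3 -138.7] ang 3.122 58.2 56.0
long_tray 3259 ctr [440.6 343.2] yaw 0.037 ext 150.5 137.7
short_tray 2895 ctr [628.5 314.7] yaw -0.117 ext 154.4 139.5
wing_tray 3060 ctr [ 619.1 -330.3] yaw -0.138 ext 156.7 143.0
st_tray 3243 ctr [ 444.7 -303.9] yaw -0.013 ext 150.2 143.6
```

```bash
cat >> h.py <<'E'
from scipy.spatial.transform import Rotation as Ro
def rot(psi):
    """tool down, closing line at yaw psi (or its half turn, whichever is nearer in joint 6)"""
    y=np.array([np.cos(psi),np.sin(psi),0]); z=np.array([0,0,-1.]); return Ro.from_matrix(np.c_[np.cross(y,z),y,z]).as_rotvec()
def best(pos,psi):
    q0=np.array(read_state()['q']); c=[]
    for k in(0,np.pi):
        q=inverse_kinematics(pos,rot(psi+k))
        if q is not None: c.append((np.abs(np.array(q)-q0).max(),np.array(q)))
    return min(c,key=lambda t:t[0])[1]
def goto(pos,psi): move_joints(best(pos,psi))
def wrist(name):
    c=get_calibration('wrist'); im=read_camera('wrist'); cv2.imwrite(f'pics/{name}.png',im[:,:,::-1]); return c,im
E
python3 - <<'E'
from h import *
goto([.4469,-.1231,.2],.602+np.pi/2)
c,im=wrist('w_short'); s=read_state(); print(s['time_s'],s['ee_pos'],s['q']); print(rays(c,[0,0])[0], project(c,[[.4486,-.1188,.008]]))
E
```

```text
2.1 [ 0.4470261  -0.12366936  0.20001352] [ 1.56485862e-01  4.64412702e-02 -5.07087693e-01  8.70549919e-05
 -1.01732435e+00 -1.12630435e+00]
[ 0.39052309 -0.16247917  0.33660101] [[283.87999535 196.95366272]]
```

View pics/w_short.png

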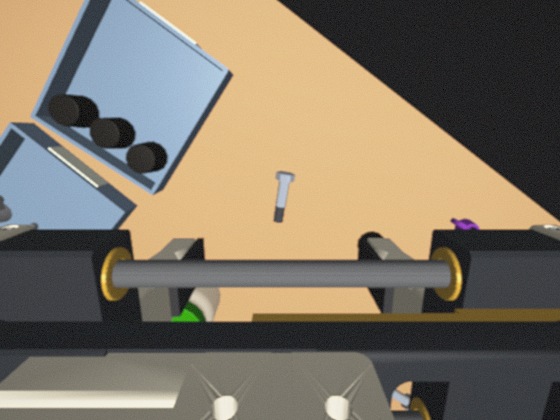

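The short bolt is at (283,196) in the wrist view with its head up at (285,176), within 1 px of the prediction. It leans slightly, so I'll refine its yaw from this image before grasping.

```bash
cat >> h.py <<'E'
def refine(name,kind,p,z,r):
    c,im=wrist(name); b=blob(im,kind,project(c,[[*p,z]])[0],r); P=toplane(c,b,z)*1000
    ce,_,L,W=axis(P); d=P-P.mean(0); v=np.linalg.svd(d,full_matrices=False)[2][0]
    a=np.arctan2(v[1],v[0]); u=d@v
    m=(P.mean(0)+v*(u.max()+u.min())/2)/1000   # midpoint along the principal axis
    print(name,len(b),'mid',m.round(4),'rect',(ce/1000).round(4),'ang',round(a,3),'size',round(L,1),round(W,1),'skew',round(float((u**3).mean()/u.std()**3),2),'mean-mid',(P.mean(0)/1000-m).round(4)); return m,a,ce/1000
E
python3 - <<'E'
from h import *
refine('w_short2','steel',(.4486,-.1188),.008,34)
E
```

```text
w_short2 620 mid [ 0.4503 -0.121 ] rect [ 0.4484 -0.1183] ang 0.441 size 59.5 22.5 skew 0.34 mean-mid [-0.0046 -0.0022]
```

```bash
cat >> h.py <<'E'
TR={'long':((.4406,.3432),.037),'short':((.6285,.3147),-.117),'wing':((.6191,-.3303),-.138),'stop':((.4447,-.3039),-.013)}
def intray(n,x,y):
    (cx,cy),a=TR[n]; return np.array([cx+x*np.cos(a)-y*np.sin(a),cy+x*np.sin(a)+y*np.cos(a)])
def pick(p,psi,z,force,wide=.06):
    move_gripper(wide); goto([*p,.12],psi); move_straight([*p,z],.12); move_gripper(0,force)
    s=read_state(); print('grip',round(s['width'],4),np.round(s['finger_force'],1),s['time_s']); move_straight([*p,.16],.25)
    print('lifted',round(read_state()['width'],4))
def place(p,psi,z,opening,zh=.12):
    goto([*p,zh],psi); move_straight([*p,z],.1)
    s=read_state(); print('down',np.round(s['wrist_force'],1),round(s['width'],4))
    move_gripper(opening); move_straight([*p,.14],.25); print('t',read_state()['time_s'])
E
python3 - <<'E'
from h import *
pick((.4457,-.1232),.45+np.pi/2,.025,30)
place(intray('short',-.032,0),TR['short'][1],.030,.026)
p=intray('short',-.06,0)
# look at long bolt next
goto([.5891,.1409,.2],1.551+np.pi/2)
refine('w_long','steel',(.5891,.1409),.008,60)
E
```

```text
grip 0.0109 30.0 5.05
lifted 0.0109
down [-0.1  0.5 -0.8] 0.0111
t 9.625
w_long 1013 mid [0.5891 0.1427] rect [0.5877 0.1428] ang 1.58 size 104.0 22.3 skew -0.17 mean-mid [-0.      0.0046]
```

View pics/w_long.png

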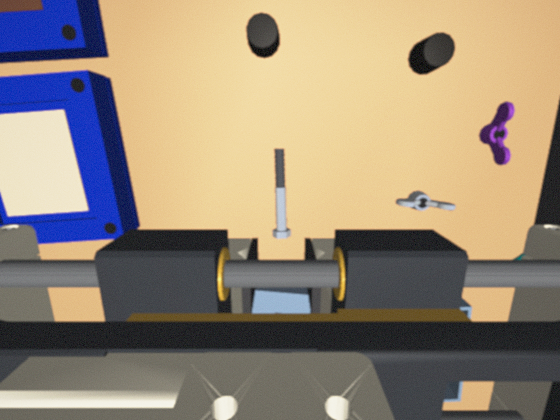

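The steel long bolt is at (280,193), with its head at (282,234) towards +y. It is clearly apart from the purple wing nut (498,133), and the steel wing nut is at (425,202).

Run:
```python
from h import *
pick((.589,.148),1.57+np.pi/2,.025,35)
place(intray('long',-.032,0),TR['long'][1],.030,.026)
goto([.432,.152,.2],.172+np.pi/2)
refine('w_wing','steel',(.432,.152),.02,45)
```

```text
grip 0.0108 35.0 13.425
lifted 0.0109
down [-0.1 -0.  -0.1] 0.0105
t 17.3333
w_wing 567 mid [0.4321 0.1515] rect [0.4322 0.1516] ang -0.09 size 62.0 19.8 skew 0.21 mean-mid [-0.0016  0.0001]
```

View pics/w_wing.png

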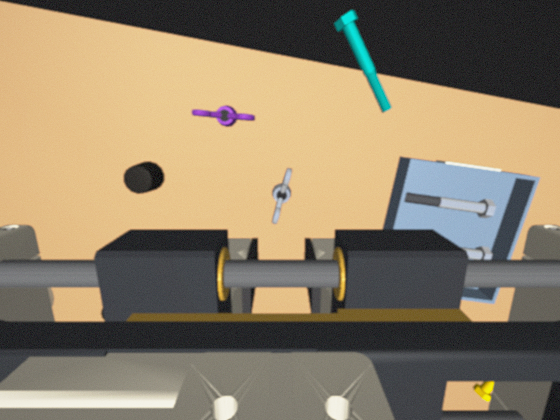

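The long bolt lies flat in its tray's empty half at (450,205). The steel wing nut is at (282,193), with its wings at (289,170) and (275,221). The purple one is at (226,116).

Run:
```python
from h import *
pick((.4321,.1515),-.09+np.pi/2,.027,25)
place(intray('wing',-.036,0),TR['wing'][1]+np.pi/3,.032,.034)
goto([.602,-.018,.2],0)
refine('w_sa','dark',(.602,-.018),.016,40)
```

```text
grip 0.0194 24.8 21.3
lifted 0.0195
down [-0.2  0.2 -1.2] 0.0195
t 25.95
w_sa 386 mid [ 0.6041 -0.0185] rect [ 0.6028 -0.0185] ang 1.548 size 33.8 27.6 skew -0.21 mean-mid [0.    0.001]
```

View pics/w_sa.png

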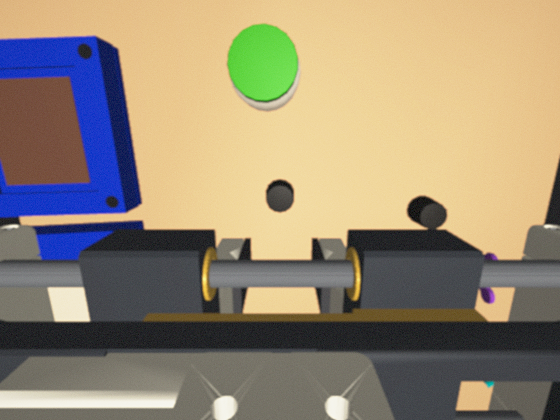

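Stopper A is at (280,195). The jar at (263,65) is untouched, and stopper B is at (428,212).

Run:
```python
from h import *
pick((.6033,-.0182),0,.032,20,.062)
place(intray('stop',-.027,-.03),TR['stop'][1],.0375,.041)
goto([.438,.002,.2],0)
m,a,ce=refine('w_sb','dark',(.438,.002),.016,40)
if np.hypot(*(ce-(.438,.002)))<.006:
    pick(ce,0,.032,20,.062)
    place(intray('stop',-.027,.03),TR['stop'][1],.0375,.041)
    move_straight([*intray('stop',-.027,.03),.3],.25)
    goto([.45,0,.35],0)
cv2.imwrite('pics/top1.png',cv2.resize(read_camera('top')[100:270,130:490,::-1],(800,378),interpolation=cv2.INTER_CUBIC))
print(read_state()['time_s'])
```

```text
grip 0.0311 20.0 30.1333
lifted 0.0313
down [-0.6 -0.6 -0.8] 0.031
t 34.1583
w_sb 335 mid [0.4401 0.0007] rect [0.4379 0.0009] ang 1.469 size 32.7 27.7 skew -0.11 mean-mid [0.     0.0004]
grip 0.0311 20.1 38.0333
lifted 0.0317
down [ 0.3 -0.5  0.1] 0.0311
t 41.7583
43.6833
```

View pics/top1.png

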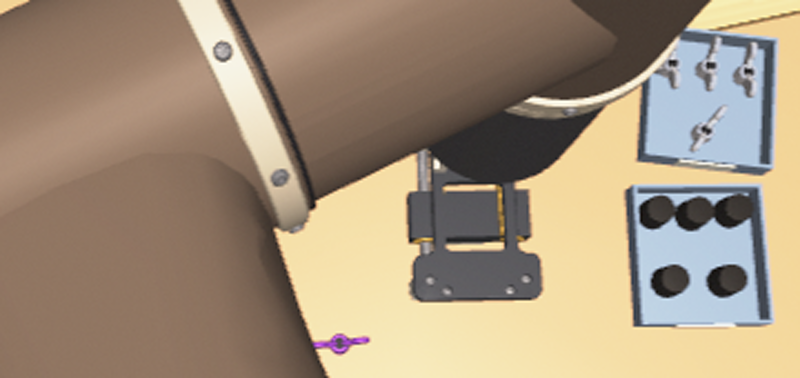

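The wing nut (708,130) and both stoppers (670,280) and (728,280) are in place and upright. The arm hides the left trays, so I'll move it aside and check the bolts and the jar.

Run:
```python
from h import *
move_joints([-0.862,0.359,0.012,0,-1.224,-0.288])
cv2.imwrite('pics/top2.png',cv2.resize(read_camera('top')[100:270,130:490,::-1],(800,378),interpolation=cv2.INTER_CUBIC))
cv2.imwrite('pics/scene2.png',cv2.resize(read_camera('scene')[180:340,30:450,::-1],(800,305),interpolation=cv2.INTER_CUBIC))
print(read_state()['time_s'])
```

```text
46.0917
```

View pics/top2.png

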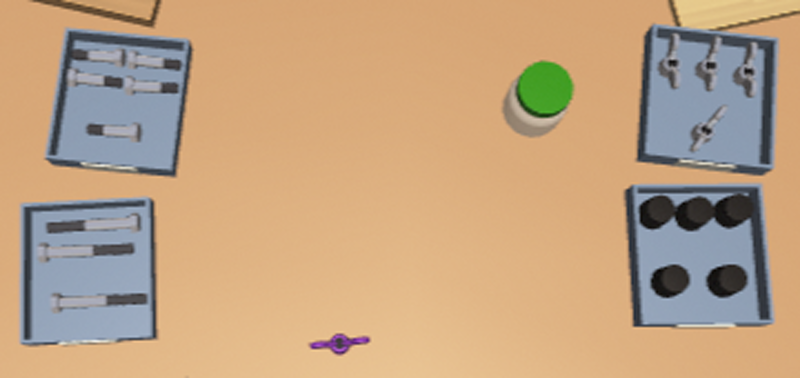

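View pics/scene2.png

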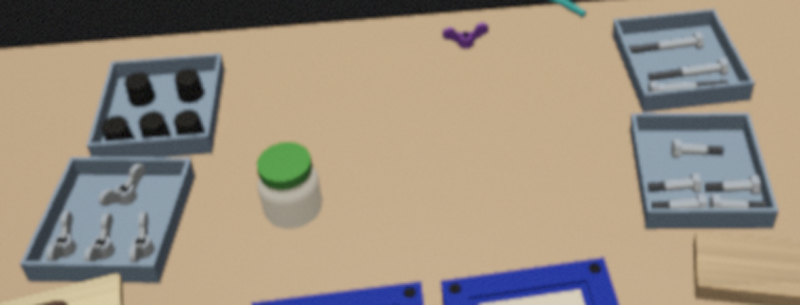

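All five fittings lie in the right trays: the short bolt at (114,131), the long bolt at (100,300), the wing nut at (708,130) and the stoppers at (670,280) and (728,280). The jar is still standing where it was.

```bash
python3 -c "
from workcell import *
print(job_done())"
```

```text
the job is handed in; nothing more can be done
None
```

I sorted all five fittings into the trays of their own kind, left the jar standing where it was, and handed the job in at about 46 s of the 112 s allowed; the hand-in gave no verdict.

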